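# Back off the knurled locking ring of a sensor pod

## Task

Loosen the knurled locking ring on top of the black pod by rolling a fingertip along its rim, anticlockwise seen from above: let its red mark go past the white pointer on the pod once, keep going, and stop with the mark back at the pointer the second time, without running well past it. Keep off the glass lens inside the ring, leave the things lying around where they are, and finish clear of everything.

Things in the scene. Friction and masses are not known exactly. Their poses are not given: they have to be found in the camera images.
- pod: Black round sensor pod, 130 mm across, its flat black shoulder 62 mm above the desk, on an aluminium flange 160 mm across and 8 mm thick with orange windows in its side; screwed to the desk, does not move. Origin: centre of its underside, on the axis of the ring; z up. The white pointer lies on the -x side of this frame, so the pod's yaw tells where the pointer is.
- pointer (a point): Middle of the white pointer, a flat bar 13 mm (radial) by 12 mm painted on the pod's shoulder, 57.5 mm from the ring's axis, 63 mm above the desk.
- ring (a joint): Turning angle of the ring in rad about its upright axis, growing anticlockwise seen from above (loosening). 0 is tight with the red mark at the pointer; the mark is at the pointer again at 6.28 (first time) and 12.57 (second time). It starts part-loosened, somewhere between 1 and 5.2 rad. It turns in place (it does not rise), with an even drag of about 0.06 N m (a little over 1 N at the rim), and stays where it is left; stop at 15 rad.
- ring_top (a point): Centre of the ring, on its axis, level with its flat top face, 90 mm above the desk; it does not move. The aluminium ring is too wide to be pinched across: 97 mm outside diameter over 40 upright knurl ribs (each standing 1.9 mm proud, 7.6 mm apart), 70 mm inside diameter, so the flat top face is about 11 mm wide; 24 mm high, its rim free all round from 66 to 90 mm above the desk. Just below it is the pod's shoulder at 62 mm. The frame turns with the ring.
- ring_mark (a point): Middle of the red mark, 11 mm (radial) by 12 mm, on the ring's top face, 41 mm from the axis; turns with the ring. Which way it lies from the axis, against the way the pointer lies, is the ring's angle within the turn.
- lens: Dark blue flat glass lens, 69 mm across, filling the ring's middle; its face is 83 mm above the desk, 7 mm below the ring's top. Fixed. Not to be pressed. Origin on the ring's axis, 66 mm above the desk.
- screwdriver: Loose screwdriver with a red handle, 170 mm long, lying on the desk to the left of the pod. Leave alone.
- phone: Loose black phone, 148 x 72 x 9 mm, flat on the desk to the right of the pod; origin centre of its underside. Leave alone.
- bracket: Loose orange L-shaped bracket, 50 x 34 mm, 36 mm high, standing on the desk beyond the pod; origin under its middle. Leave alone.

How it is judged:
On the way:
1. the red mark has come round to the pointer the first time and gone on past it (value of joint ring above 6.5 rad).
At the end, for the whole second after the job is handed in: The red mark stands at the white pointer for the second time (ring angle 12.57 within 0.3 rad, about 17 degrees either way), the ring is at rest, and screwdriver, phone and bracket lie within 20 mm of where they were (value of joint ring between 12.266 and 12.866 rad and velocity of joint ring between -0.05 and 0.05 rad/s and distance of each of screwdriver, phone, bracket from where it was at the start of the episode below 0.02 m); the robot touches nothing.
It fails at once if the ring is run well past the second meeting (more than 0.8 rad, about 45 degrees) (value of joint ring above 13.366 rad).
It fails at once if the glass lens is pressed (over 2 N) (contact force between any of the fingers, the arm and lens above 2 N).
It fails at once if the screwdriver is lifted or pushed away (more than 20 mm) (distance of screwdriver from where it was at the start of the episode above 0.02 m).
It fails at once if the phone is lifted or pushed away (more than 20 mm) (distance of phone from where it was at the start of the episode above 0.02 m).
It fails at once if the bracket is lifted or pushed away (more than 20 mm) (distance of bracket from where it was at the start of the episode above 0.02 m).
It also fails if it takes over 72 s, if anything falls off the work surface, if the arm or the gripper's body presses on something with over 40 N, if the wrist force passes 120 N, or if a joint passes its speed limit or range.

## Robot

A 6-joint arm with a two-finger parallel gripper is mounted at the origin on the work surface. World frame = base frame: x ahead of the robot, y to its left, z up, the work surface at z = 0. Lengths are in m, angles in rad, forces in N, time in s.
With the tool pointing down it reaches from about 0.225 to 0.875 m from the base axis. Payload 3.4 kg.
Tool frame: the origin (TCP) lies between the finger pads; the fingertips stand 19 mm ahead of it and the grasp point (between the pads) is the TCP; z points along the fingers, y is the line along which they close (so a half turn about z gives the same grasp; the last joint's range is limited). The gripper opens to 85 mm and grips with 20 to 120 N. Pads are 22 mm wide; open, the fingers measure 114 mm over their backs; the gripper's body (76 mm by 85 mm) begins 54 mm behind the grasp point. The pads swing forward as they close: fully open they stand 13 mm farther back than shut.
Start: joints at [-1.367, 0.276, 1.505, -0, 1.361, -0.121], TCP at [0.183, -0.545, 0.216] pointing down, gripper open.
Joint ranges: [-2.89, 2.89], [-0.75, 2.08], [0.22, 2.7], [-1.18, 4.32], [0.11, 2.71], [-2.7, 2.7]. Speed limits (rad/s): [2.57, 2.57, 3.14, 3.14, 3.14, 3.14].

## Interface

Orientations are given as a unit quaternion [w, x, y, z].
In Python, from rig import get_state, imaging, ticket gives the robot as it stands. The module is installed in compiled form; this text tells all that it offers.
- The arm moves only by the shell command python3 -m inch 'ROWS' [FORCE]. ROWS is JSON, a list of rows, each an object with "claw": the opening, from -1 (shut) to 1 (fully open); "travel": the shift along the world's x, y, z in units of 200 mm (1.0 is 200 mm), a list of three; "turn": the turn about the world's z in units of 180 degrees (1.0 is 180 degrees). A call has 1 to 5 rows; each row is the pose to reach, as a shift and turn from the pose commanded when the call began, turning the shorter way round; what a row does not reach only later rows make up. A row lasts 1/10 s, in which the tool goes at most 50 mm and 8.59 degrees, less where a joint would pass 70% of its speed; a pose out of reach is approached as far as the arm can. A call with a number of a shift or a turn outside -1 to 1 is refused whole. A call with a gripper value outside its range is refused whole. The fingers move at their own pace and stop on an object; FORCE is the grip in N (left out, the last holds). Time passes only in rows, so rows that repeat a pose let the fingers close. It gives the time, the measured TCP pose, the force, the opening and the grip force at its end, in the units of the state.
- get_state(): the state, without advancing time (a new reading comes with each control period).
- imaging.get_image(name): name is "side" or "top"; returns the picture (400x640x3 uint8, red, green, blue); there is no depth.
- imaging.camera_params(name): a dict with "camera_matrix" (3x3 intrinsics, pixels), "cam_to_world" (4x4, takes a point from camera to world coordinates). Camera axes: x right, y down, z forward; pixel columns grow to the right and rows downward; lengths in m; the calibration is good to about 2 mm. A picture is of the moment at which its call begins. camera_params takes no time and is no camera call.
- ticket.sign_off(): hands the job in; it is judged then, once.
The state is a dict: "clock": time; "qpos": joint angles; "qd": joint speeds; "effort": joint torques, N m; "position": TCP position; "ee_rot": TCP orientation; "contact_force": force on the tool from outside, world axes, zero at the start; "moment": the same for the moment, N m; "width": finger opening in m; "gripper_force": force on a finger pad.
Only numpy, scipy, OpenCV 4.12 (cv2) and the standard library are available. Lean on these libraries where they do the work, as an engineer would, in place of code of your own. Each camera call takes 0.05 s, during which the arm holds its last target. There are 200 camera calls.

## Working session

There is one attempt and no reset: what is moved stays moved. The work goes in short steps, Python scripts to look and compute and a shell command to move; the robot and the scene stay as the last step left them, time stands still between calls to the robot, and variables do not carry over. Pictures are saved under pics/ and viewed, at most 10 in all, crops included, and the job is handed in when it is done.

```bash
mkdir -p pics
python3 - <<'E'
from rig import get_state, imaging
import cv2,numpy as np
for n in("top","side"):
    im=imaging.get_image(n);cv2.imwrite(f"pics/{n}0.png",im[:,:,::-1]);p=imaging.camera_params(n)
    print(n,p["camera_matrix"],p["cam_to_world"])
print(get_state())
E
```

```text
top [[406.20223479   0.         316.66620758]
 [  0.         406.20223479 196.80314451]
 [  0.           0.           1.        ]] [[-0.02813554 -0.99663283  0.07701548  0.52565643]
 [-0.99959717  0.02776438 -0.00588605 -0.0052957 ]
 [ 0.00372794 -0.07715006 -0.99701252  1.0836866 ]
 [ 0.          0.          0.          1.        ]]
side [[382.6654425    0.         318.7448094 ]
 [  0.         382.6654425  201.79941019]
 [  0.           0.           1.        ]] [[-0.88239111 -0.27096182  0.384663    0.23925875]
 [-0.47048247  0.49826038 -0.72827388  0.71118033]
 [ 0.00567208 -0.82359959 -0.56714331  0.65363777]
 [ 0.          0.          0.          1.        ]]
{'clock': 0.1, 'qpos': array([-1.36702124e+00,  2.76564364e-01,  1.50600297e+00,  4.41090073e-06,
        1.36071295e+00, -1.20992366e-01]), 'qd': array([-0.00072996, -0.00286518, -0.00297523,  0.00034616,  0.00010747,
       -0.00092875]), 'effort': array([ 8.80904408e-04, -4.17699623e+01, -2.46405387e+01, -3.19446663e-04,
        5.80639797e-03,  1.30888665e-05]), 'position': array([ 0.1833753 , -0.54445214,  0.21480906]), 'ee_rot': array([-8.43182036e-04,  9.86844432e-01,  1.61670517e-01, -3.27619749e-05]), 'contact_force': array([0.61569481, 0.10717759, 0.00862448]), 'moment': array([-0.02389675,  0.05179431,  0.07419458]), 'gripper_force': 0.0, 'width': 0.08540538085537153}
```

View pics/top0.png

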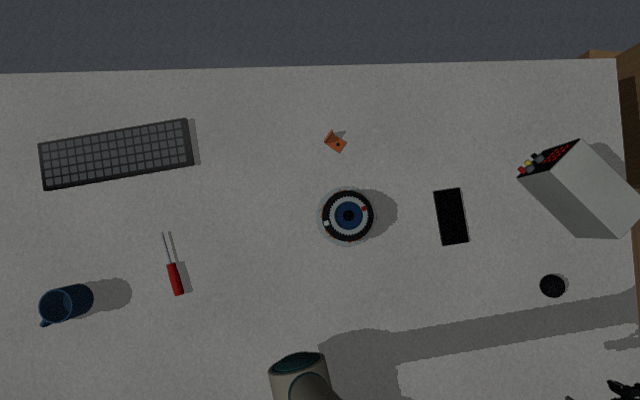

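View pics/side0.png

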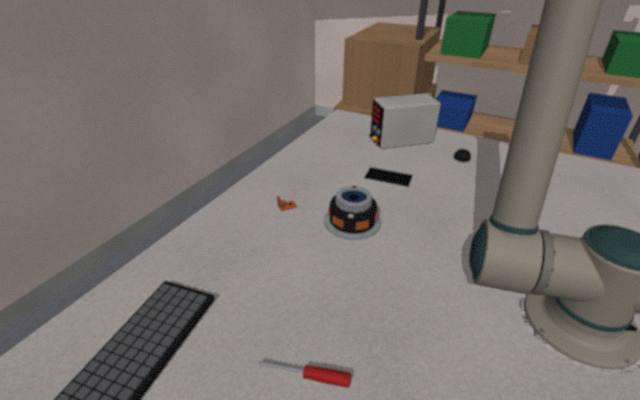

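The top view shows the pod at about (348,216), the white pointer at about (326,223) and the red mark at about (365,209). The side view shows the pod at about (354,205), with clear space around it. Next I'll measure these.

```bash
cat > h.py <<'E'
from rig import get_state, imaging
import cv2,numpy as np
def ray(n,uv,z):
    p=imaging.camera_params(n);K=p["camera_matrix"];T=p["cam_to_world"]
    d=T[:3,:3]@np.linalg.inv(K)@[uv[0],uv[1],1];o=T[:3,3]
    return (o+d*(z-o[2])/d[2])[:2]
def blobs(m,amin=4):
    n,l,s,c=cv2.connectedComponentsWithStats(m.astype(np.uint8))
    return [(c[i],s[i,4]) for i in range(1,n) if s[i,4]>=amin]
def proj(n,P):
    p=imaging.camera_params(n);T=np.linalg.inv(p["cam_to_world"]);q=p["camera_matrix"]@(T@[*P,1])[:3];return q[:2]/q[2]
def red(im):
    r,g,b=[im[:,:,i].astype(int) for i in range(3)];return (r>90)&(g<0.5*r)&(b<0.5*r)
E
python3 - <<'E'
from h import *
im=imaging.get_image("top");r,g,b=[im[:,:,i].astype(int) for i in range(3)]
w=np.zeros(r.shape,bool);w[180:252,310:390]=1
print("red",blobs(red(im)&w));print("blue",blobs((b>r+25)&w));print("white",blobs((r>150)&w))
for nm,m,z in(("red",red(im),.09),("blue",b>r+25,.083),("white",r>150,.063)):
    for c,a in blobs(m&w): print(nm,a,ray("top",c,z))
cv2.imwrite("pics/crop.png",cv2.resize(im[180:252,305:395,::-1],None,fx=8,fy=8,interpolation=0)[:600,:800])
im=imaging.get_image("side");cv2.imwrite("pics/crop2.png",cv2.resize(im[175:245,310:400,::-1],None,fx=8,fy=8,interpolation=0))
E
```

```text
red []
blue [(array([348.80573951, 215.01545254]), np.int32(453))]
white []
blue 453 [ 0.55577652 -0.08906974]
```

View pics/crop.png

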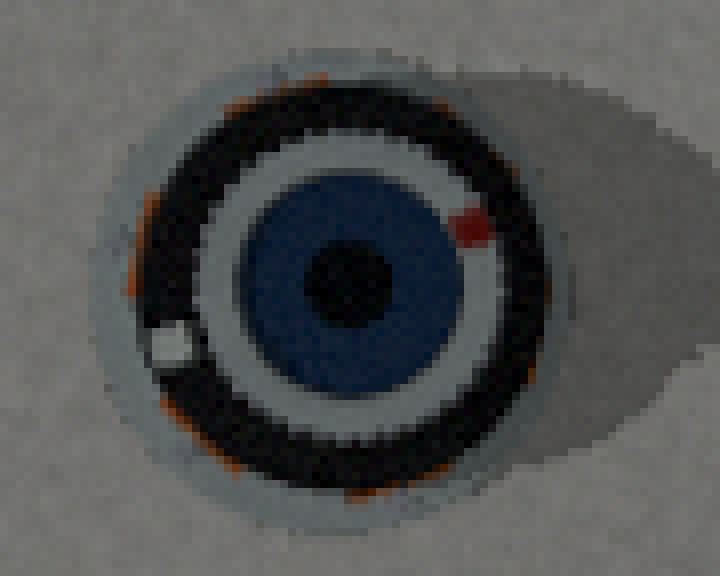

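View pics/crop2.png

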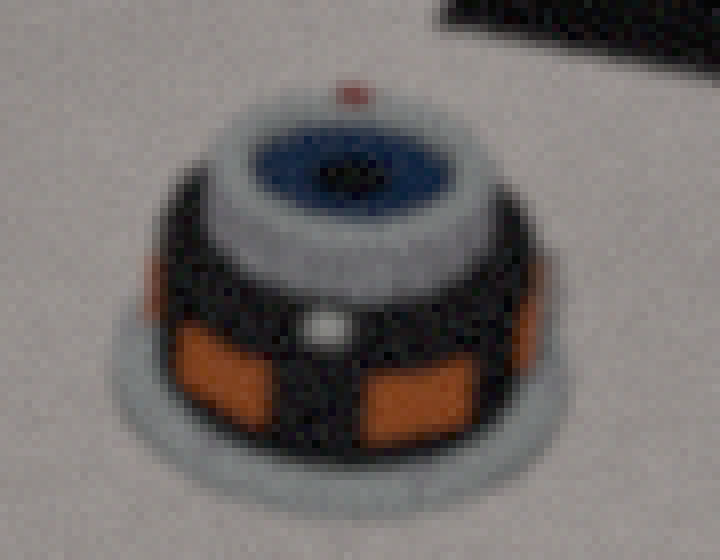

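The crops show the pointer at about (326.5,223) and the mark at about (364,208.4), with the ring centre at about (348.5,215.3). I'll refine the thresholds and check the centre against the side view.

```bash
cat >> h.py <<'E'
def angles(C,im=None,W=(180,252,310,390)):
    im=imaging.get_image("top") if im is None else im
    r,g,b=[im[:,:,i].astype(int) for i in range(3)]
    rd=(r>60)&(g<0.45*r)&(b<0.5*r)&(abs(b-g)<15)
    yy,xx=np.mgrid[:400,:640];u=proj("top",[*C,.09]);d=np.hypot(xx-u[0],yy-u[1])
    m=rd&(d<21)&(d>9)
    if m.sum()<4: return None
    p=np.array([xx[m].mean(),yy[m].mean()])
    v=ray("top",p,.09)-C; return m.sum(),np.arctan2(v[1],v[0]),np.hypot(*v)
E
python3 - <<'E'
from h import *
for n in("top","side"):
    im=imaging.get_image(n);r,g,b=[im[:,:,i].astype(int) for i in range(3)]
    w=np.zeros(r.shape,bool)
    if n=="top":
        w[185:250,318:380]=1
        u=np.array([348.5,215.4]);yy,xx=np.mgrid[:400,:640];d=np.hypot(xx-u[0],yy-u[1])
        m=((r>70)&(d<21.5)) | (d<16)
        cs=max(cv2.findContours(m.astype(np.uint8),0,1)[0],key=len)
        e=cv2.minEnclosingCircle(cs);mm=cv2.moments(cv2.convexHull(cs));c=(mm['m10']/mm['m00'],mm['m01']/mm['m00'])
        print("ring",e,c,ray(n,c,.09),ray(n,e[0],.09));C=ray(n,c,.09)
        pt=[(c,a) for c,a in blobs((r>100)&(d>18)&(d<26)&(xx<335)&(yy>215)&(abs(r-b)<25),6)];print(pt)
        for c,a in pt: v=ray(n,c,.063)-C;print("ptr",a,v,np.hypot(*v),np.arctan2(v[1],v[0]))
        print(angles(C,im))
    else:
        w[175:215,330:380]=1
        for c,a in blobs((b>r+12)&w,20): print("side lens",c,a,ray(n,c,.083))
    # loose things
    if n=="top":
        for nm,z in(("br",.036),):
            k=(r>90)&(g<.65*r)&(b<.4*r);print([(ray(n,c,.02),a) for c,a in blobs(k,15)])
        print("phone",[(ray(n,c,.009),a) for c,a in blobs((r<40)&(xx>420)&(xx<480)&(yy>170)&(yy<260),300)])
E
```

```text
ring ((348.0559387207031, 214.9753875732422), 19.356550216674805) (348.040502586844, 215.02468588322245) [ 0.55559571 -0.08661148] [ 0.5557151  -0.08665334]
[(array([325.75 , 222.625]), np.int32(16))]
ptr 16 [-0.01666268  0.05434273] 0.05683992920030451 1.868317215705113
(np.int64(14), np.float64(-1.1736427747694886), np.float64(0.04169519231118118))
[(array([ 0.77068181, -0.0459625 ]), np.int32(16)), (array([ 0.7451298 , -0.06857571]), np.int32(114)), (array([ 0.66378509, -0.55611649]), np.int32(15)), (array([0.40422543, 0.36777672]), np.int32(118))]
phone [(array([ 0.54709659, -0.36469528]), np.int32(1471))]
side lens [353.75480769 196.08653846] 208 [ 0.55629827 -0.09048851]
```

Centre is about (0.556,-0.088), pointer direction is 1.865 rad and the mark is at -1.17 rad, so the ring is at about 3.25 rad and needs about +9.32 rad. My plan is to shut the gripper and press a fingertip lightly on the rim's flat top, centred about 44 mm from the axis. I'll then orbit anticlockwise, with the vertical force setting the friction.

```bash
python3 -m inch '[{"claw":-1,"travel":[0.95,1,0],"turn":0},{"claw":-1,"travel":[0.95,1,0],"turn":0},{"claw":-1,"travel":[0.95,1,0],"turn":0},{"claw":-1,"travel":[0.95,1,0],"turn":0},{"claw":-1,"travel":[0.95,1,0],"turn":0}]' 30
python3 -m inch '[{"claw":-1,"travel":[0.8,0.9,0],"turn":0},{"claw":-1,"travel":[0.8,0.9,0],"turn":0},{"claw":-1,"travel":[0.8,0.9,0],"turn":0},{"claw":-1,"travel":[0.8,0.9,0],"turn":0},{"claw":-1,"travel":[0.8,0.9,0],"turn":0}]'
```

```text
clock: 0.8
position: [0.3567, -0.3622, 0.2158]
ee_rot: [0.0, 0.987, 0.161, 0.0]
contact_force: [0.3, -1.2, 0.2]
width: 0.0123
gripper_force: 0.0
clock: 1.3
position: [0.5172, -0.1814, 0.2158]
ee_rot: [0.0, 0.987, 0.162, 0.0]
contact_force: [-0.0, -0.3, -1.1]
width: -0.0001
gripper_force: 0.0
```

```bash
python3 -m inch '[{"claw":-1,"travel":[0.19,0.25,0],"turn":0},{"claw":-1,"travel":[0.19,0.25,0],"turn":0},{"claw":-1,"travel":[0.19,0.25,-0.25],"turn":0},{"claw":-1,"travel":[0.19,0.25,-0.48],"turn":0},{"claw":-1,"travel":[0.19,0.25,-0.48],"turn":0}]'
python3 -m inch '[{"claw":-1,"travel":[0,0,-0.02],"turn":0},{"claw":-1,"travel":[0,0,-0.03],"turn":0},{"claw":-1,"travel":[0,0,-0.035],"turn":0},{"claw":-1,"travel":[0,0,-0.035],"turn":0}]'
python3 -c "
from h import *
im=imaging.get_image('top');cv2.imwrite('pics/c3.png',cv2.resize(im[150:260,290:410,::-1],None,fx=5,fy=5))"
```

```text
clock: 1.8
position: [0.5482, -0.132, 0.1138]
ee_rot: [-0.003, 0.987, 0.162, -0.006]
contact_force: [-1.0, 0.1, 0.4]
width: -0.0
gripper_force: 0.0
clock: 2.2
position: [0.5547, -0.1344, 0.1143]
ee_rot: [0.001, 0.987, 0.161, 0.001]
contact_force: [0.2, 0.4, -0.2]
width: -0.0002
gripper_force: 0.0
```

View pics/c3.png

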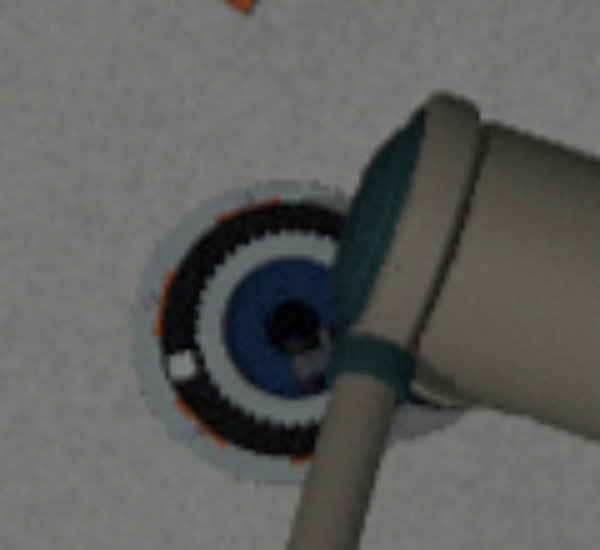

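The tool is over the ring's right (-y) rim, around (330,370) in the crop, and the forearm hides the mark. I'll press down until there is contact.

```bash
python3 -m inch '[{"claw":-1,"travel":[0.005,0.01,-0.015],"turn":0},{"claw":-1,"travel":[0.005,0.01,-0.02],"turn":0},{"claw":-1,"travel":[0.005,0.01,-0.02],"turn":0}]'
python3 -m inch '[{"claw":-1,"travel":[0,0,-0.005],"turn":0},{"claw":-1,"travel":[0,0,-0.005],"turn":0}]'
python3 -m inch '[{"claw":-1,"travel":[0,0,-0.005],"turn":0},{"claw":-1,"travel":[0,0,-0.005],"turn":0}]'
```

```text
clock: 2.55
position: [0.5545, -0.1316, 0.1085]
ee_rot: [-0.0, 0.987, 0.162, -0.0]
contact_force: [-0.1, 0.2, 0.4]
width: 0.0001
gripper_force: 0.0
clock: 2.75
position: [0.5546, -0.1317, 0.1074]
ee_rot: [-0.0, 0.987, 0.162, -0.0]
contact_force: [0.1, 0.6, -0.4]
width: -0.0001
gripper_force: 0.0
clock: 2.95
position: [0.5546, -0.1317, 0.1065]
ee_rot: [-0.0, 0.987, 0.162, -0.0]
contact_force: [1.3, -0.1, 0.5]
width: -0.0001
gripper_force: 0.0
```

```bash
python3 -m inch '[{"claw":-1,"travel":[0,0,-0.005],"turn":0},{"claw":-1,"travel":[0,0,-0.005],"turn":0}]' | grep -E "pos|cont"
python3 -m inch '[{"claw":-1,"travel":[0,0,-0.005],"turn":0},{"claw":-1,"travel":[0,0,-0.005],"turn":0}]'| grep -E "pos|cont"
python3 -c "
from h import *
for n,s in (('side',(150,240,300,400)),):
  im=imaging.get_image(n);cv2.imwrite('pics/c4.png',cv2.resize(im[s[0]:s[1],s[2]:s[3],::-1],None,fx=6,fy=6))"
```

```text
position: [0.5546, -0.1317, 0.1055]
contact_force: [-0.3, 0.7, -0.1]
position: [0.5546, -0.1317, 0.1045]
contact_force: [0.6, 0.3, 0.8]
```

View pics/c4.png

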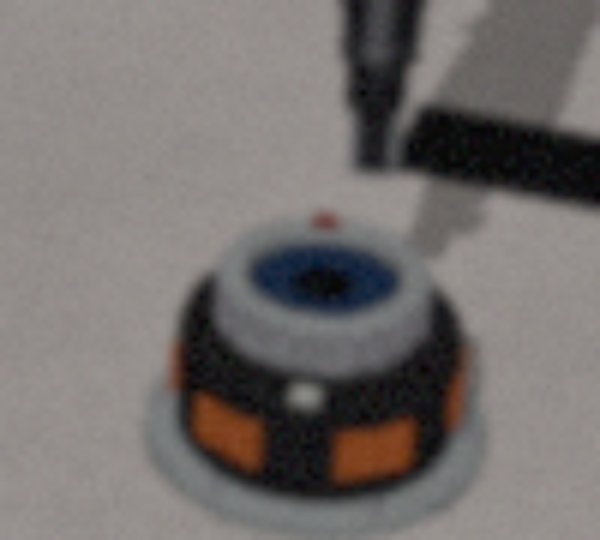

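The side crop shows the closed fingertip at about (370,167) in the crop, which is full-image (361.7,177.8). That looks clearly above or behind the ring's far rim. I'll check where it should project.

```bash
python3 -c "
from h import *
p=get_state()['position']
print(p,proj('side',p),proj('side',p-[0,0,.019]),proj('top',p-[0,0,.019]))
print('ring top',proj('side',[.556,-.0875,.09]),'far rim',proj('side',[.556,-.136,.09]))
for z in (.06,.0855,.1,.12,.14):print(z,ray('side',(361.7,177.8),z))
print(get_state()['qpos'])
"
```

```text
[ 0.5545976  -0.13171646  0.1045443 ] [360.86666511 182.34985339] [360.39838738 188.21138084] [366.24821757 214.97522293]
ring top [353.55647087 194.48251373] far rim [360.64419207 185.99024433]
0.06 [ 0.58817049 -0.22546157]
0.0855 [ 0.57318281 -0.18522766]
0.1 [ 0.56466041 -0.16234956]
0.12 [ 0.55290537 -0.13079355]
0.14 [ 0.54115033 -0.09923754]
[-3.55160775e-01  3.51552935e-01  1.68546064e+00 -1.16967305e-04
  1.10473706e+00  8.90888925e-01]
```

```bash
python3 -c "
from h import *
a=cv2.imread('pics/side0.png').astype(int);b=imaging.get_image('side')[:,:,::-1].astype(int)
d=np.abs(a-b).max(2)[160:200,345:385];print('\n'.join(' '.join('%3d'%v for v in r[::1]) for r in d[8:32,5:30]))
cv2.imwrite('pics/c5.png',np.clip(cv2.resize(b[100:220,290:410].astype(np.uint8),None,fx=5,fy=5,interpolation=0)*1.6,0,255))"
```

```text
3   5   8   4   7   2   3  25  50  90 107 134 128 136 119 111  73  35  11   5   1  10  22  22  26
  3   7   4   5   4   2   4   8  37  67 106 121 144 125 114  87  54  17   1   5  13  17  20   7  20
  4   6   3   2   1   2   5   6  26  72 103 125 134 129 106  82  49  27  11   7   4   4  10   8   6
  4   3   2   3   5   1   6  10  26  66 106 111 126 124 102  73  45  20  11   9  17  13  11  11   5
  3   3   3   2   2   8   6  12  29  64 106 123 113 123  93  66  41  16  11   5   6   1   7  18   3
  3   4   6   2   4   1   5   6  31  67 104 123 126 113  81  49  31  12  13   7  10   0   8   0  13
  3   3   3   1   3   4   6  12  40  75 102 126 119 117  81  39   5   4   8   9  17   5  19   3  16
  4   2   4   3   2   2   4  19  37  79 113 129 124 116  61  19  16  22   6  13  11  16  12  16   5
  5   1   4   8   7   1   2   8  37  73 105 120 132 110  58   7  38  30  10  13   7  16  16   1   7
  7   6   2   2   3   2   4  15  36  70  95 109 113  91  49  13  26  14   7   3   8  13  13  11  14
  4   1   2   6   1   2   2   6  17  39  61  71  68  64  36   3  11   1   3   7   4  10   8   2   8
  
[... 715 characters left out ...]
 5   3   3   2   1   3   4   4   2   3   3   4   3   7   9  26  43  48  48  42  43
  2   1   2   6   2   5   5   1   7   5   8   3   3   3   4   3   1   4  16  37  44  42  47  46  42
  4   5   4   2   2   7  10   7   6   4   4   1   3   5   4   6   2  11  28  38  44  46  46  44  46
  3   4   1   6   5   6   3   2   2   2   7   4   6   3   1   2   6  17  40  41  55  42  37  46  36
  4   2   6   5   2   5   1   6   9   5   2   5   3   1   2   2   3  17  29  37  48  49  51  41  33
  8   7   3   3   3   7   5   7   5   2   2   3   3   3   3   2   3   3  18  29  39  46  44  40  21[ WARN:0@0.312] global loadsave.cpp:1063 imwrite_ Unsupported depth image for selected encoder is fallbacked to CV_8U.
```

View pics/c5.png

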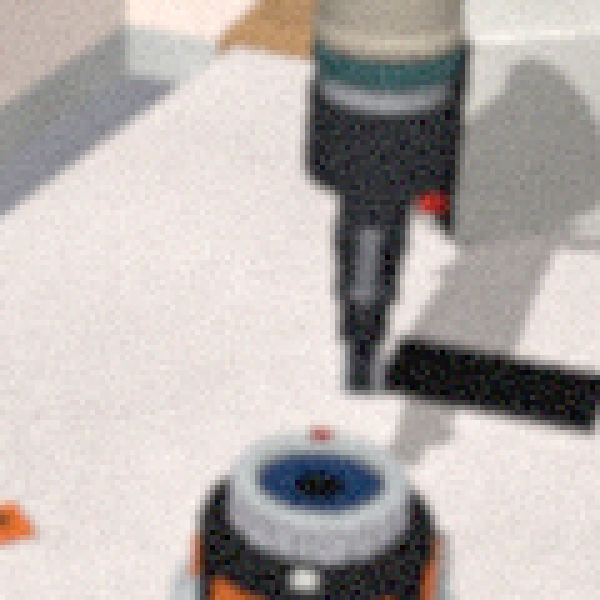

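```bash
python3 -c "
from h import *
print('pod shadow end',ray('top',(397,214),0))
for uv in ((369,195.6),(368,193),(371,196)):print(ray('side',uv,0))
for z in (.0855,.12): print(proj('side',[.556,-.136-.78*z,0]))
b=imaging.get_image('top')
cv2.imwrite('pics/c6.png',cv2.resize(b[130:290,300:520,::-1],None,fx=3.5,fy=3.5)*1)
b=imaging.get_image('side');cv2.imwrite('pics/sfull.png',b[:,:,::-1])"
```

```text
pod shadow end [ 0.5573775  -0.22473333]
[ 0.5621079  -0.23210751]
[ 0.57035019 -0.24429758]
[ 0.55584676 -0.23297903]
[367.23924866 200.86286029]
[370.54607564 196.52174129]
```

View pics/c6.png

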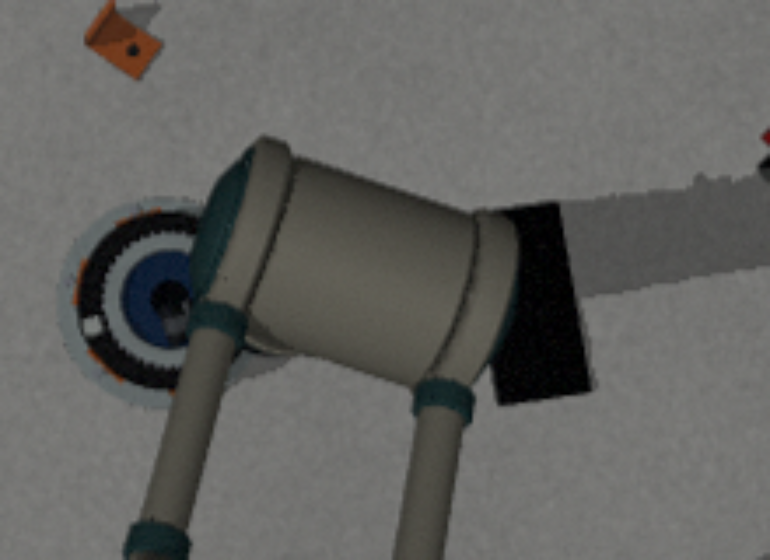

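Three things agree: the ray at the stated xy, the tool's shadow, and the gripper edge in the top view at about (175,325). The tool's xy is right, but the tip is really at about z = 0.118, higher than nominal. I'll go down 18 mm and re-measure the tip in the side view.

```bash
cat >> h.py <<'E'
def tip():
    a=cv2.imread('pics/side0.png').astype(int)[:,:,::-1];b=imaging.get_image('side').astype(int)
    p=get_state()['position'];c=proj('side',p)
    d=(a-b).max(2)>55
    d[:,:int(c[0])-8]=0;d[:,int(c[0])+6:]=0
    ys=[np.where(d[:200,x])[0].max() for x in range(int(c[0])-6,int(c[0])+5) if d[:200,x].any()]
    return c,ys
E
python3 -m inch '[{"claw":-1,"travel":[0,0,-0.03],"turn":0},{"claw":-1,"travel":[0,0,-0.06],"turn":0},{"claw":-1,"travel":[0,0,-0.09],"turn":0},{"claw":-1,"travel":[0,0,-0.09],"turn":0}]'| grep -E "pos|cont"
python3 -c "
from h import *
print(tip())
a=imaging.get_image('side');cv2.imwrite('pics/c7.png',cv2.resize(a[140:230,310:410,::-1],None,fx=6,fy=6))"
```

```text
position: [0.5537, -0.1314, 0.0852]
contact_force: [-0.5, 0.5, 0.7]
(array([360.5397114 , 188.22210495]), [np.int64(144), np.int64(144), np.int64(156), np.int64(166), np.int64(174), np.int64(184), np.int64(184), np.int64(184), np.int64(184), np.int64(184), np.int64(184)])
```

View pics/c7.png

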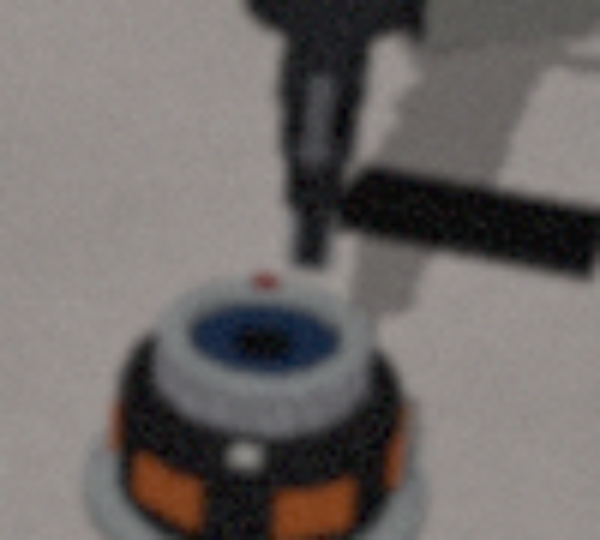

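The tip is now at about (310,262) in the crop, roughly 8 mm above the rim and just outboard of the far edge. I'll ease down and watch the force.

```bash
python3 -m inch '[{"claw":-1,"travel":[0,0,-0.02],"turn":0},{"claw":-1,"travel":[0,0,-0.03],"turn":0},{"claw":-1,"travel":[0,0,-0.03],"turn":0}]'| grep -E "pos|cont"
python3 -m inch '[{"claw":-1,"travel":[0,0,-0.005],"turn":0},{"claw":-1,"travel":[0,0,-0.005],"turn":0}]'| grep -E "pos|cont"
python3 -m inch '[{"claw":-1,"travel":[0,0,-0.005],"turn":0},{"claw":-1,"travel":[0,0,-0.005],"turn":0}]'| grep -E "pos|cont"
```

```text
position: [0.5545, -0.1316, 0.0803]
contact_force: [0.4, -0.3, -0.1]
position: [0.5547, -0.1317, 0.0796]
contact_force: [-0.1, -0.0, -0.3]
position: [0.5546, -0.1317, 0.0786]
contact_force: [-1.0, 0.6, -0.1]
```

```bash
python3 -m inch '[{"claw":-1,"travel":[0,0,-0.005],"turn":0},{"claw":-1,"travel":[0,0,-0.005],"turn":0}]'| grep -E "pos|cont"
python3 -m inch '[{"claw":-1,"travel":[0,0,-0.005],"turn":0},{"claw":-1,"travel":[0,0,-0.005],"turn":0}]'| grep -E "pos|cont"
python3 -c "
from h import *
print(tip())"
```

```text
position: [0.5546, -0.1317, 0.0775]
contact_force: [-0.1, -0.3, -0.1]
position: [0.5546, -0.1317, 0.0765]
contact_force: [-0.5, 0.1, 0.1]
(array([360.17448963, 190.95184879]), [np.int64(147), np.int64(148), np.int64(160), np.int64(176), np.int64(186), np.int64(186), np.int64(186), np.int64(186), np.int64(187), np.int64(187), np.int64(185)])
```

```bash
python3 -m inch '[{"claw":-1,"travel":[0,0,-0.005],"turn":0},{"claw":-1,"travel":[0,0,-0.005],"turn":0}]'| grep -E "pos|cont"
python3 -m inch '[{"claw":-1,"travel":[0,0,-0.005],"turn":0},{"claw":-1,"travel":[0,0,-0.005],"turn":0}]'| grep -E "pos|cont"
python3 -m inch '[{"claw":-1,"travel":[0,0,-0.005],"turn":0},{"claw":-1,"travel":[0,0,-0.005],"turn":0}]'| grep -E "pos|cont"
python3 -c "
from h import *
print(tip())"
```

```text
position: [0.5546, -0.1317, 0.0755]
contact_force: [0.8, 0.3, -0.4]
position: [0.5546, -0.1317, 0.0745]
contact_force: [0.1, -0.1, -0.7]
position: [0.5548, -0.1317, 0.0743]
contact_force: [-1.7, 0.6, 4.8]
(array([360.04172418, 191.58133638]), [np.int64(148), np.int64(148), np.int64(168), np.int64(177), np.int64(186), np.int64(187), np.int64(187), np.int64(187), np.int64(187), np.int64(187), np.int64(185)])
```

Contact: 4.8 N at TCP z = 0.0743, with a stiffness of about 6 N/mm. I'll press slightly more and try a 40° arc.

```bash
python3 -m inch '[{"claw":-1,"travel":[0,0,-0.003],"turn":0},{"claw":-1,"travel":[0.038,0.003,-0.003],"turn":0},{"claw":-1,"travel":[0.075,0.013,-0.003],"turn":0},{"claw":-1,"travel":[0.11,0.029,-0.003],"turn":0},{"claw":-1,"travel":[0.141,0.051,-0.003],"turn":0}]'| grep -E "clock|pos|cont"
python3 -c "
from h import *
C=np.array([.556,-.0875]);print(angles(C))
im=imaging.get_image('side');r,g,b=[im[:,:,i].astype(int) for i in range(3)]
m=(r>60)&(g<.7*r)&(b<.8*r)&(abs(b-g)<20);m[:180]=0;m[212:]=0;m[:,:330]=0;m[:,378:]=0
for c,a in blobs(m,2):
  v=ray('side',c,.09)-C;print(c,a,np.arctan2(v[1],v[0]),np.hypot(*v))
"
```

```text
clock: 6.35
position: [0.5836, -0.1225, 0.0743]
contact_force: [-2.0, -1.8, 6.9]
None
[345. 188.] 3 -0.49953095616855697 0.03836639737580078
```

The mark moved from -1.17 to -0.50 rad (+0.67), so the ring follows without slip. I'll compute the arc tables for 60° calls.

```bash
cat >> h.py <<'E'
def look(C=np.array([.556,-.0875])):
    print('top',angles(C))
    im=imaging.get_image('side');r,g,b=[im[:,:,i].astype(int) for i in range(3)]
    m=(r>60)&(g<.7*r)&(b<.8*r)&(abs(b-g)<20);m[:180]=0;m[212:]=0;m[:,:330]=0;m[:,378:]=0
    for c,a in blobs(m,2):
        v=ray('side',c,.09)-C;h=np.hypot(*v)
        if .033<h<.05:print('side',a,np.arctan2(v[1],v[0]),h)
E
python3 -c "
import numpy as np
for s in range(-50,311,60):
  print(s,[(round(.22*(np.cos(np.radians(s+a))-np.cos(np.radians(s))),3),round(.22*(np.sin(np.radians(s+a))-np.sin(np.radians(s))),3)) for a in (12,24,36,48,60)])"
```

```text
-50 [(np.float64(0.032), np.float64(0.033)), (np.float64(0.056), np.float64(0.072)), (np.float64(0.072), np.float64(0.115)), (np.float64(0.078), np.float64(0.161)), (np.float64(0.075), np.float64(0.207))]
10 [(np.float64(-0.013), np.float64(0.044)), (np.float64(-0.034), np.float64(0.085)), (np.float64(-0.064), np.float64(0.12)), (np.float64(-0.1), np.float64(0.148)), (np.float64(-0.141), np.float64(0.169))]
70 [(np.float64(-0.045), np.float64(0.011)), (np.float64(-0.091), np.float64(0.013)), (np.float64(-0.136), np.float64(0.005)), (np.float64(-0.179), np.float64(-0.012)), (np.float64(-0.217), np.float64(-0.038))]
130 [(np.float64(-0.032), np.float64(-0.033)), (np.float64(-0.056), np.float64(-0.072)), (np.float64(-0.072), np.float64(-0.115)), (np.float64(-0.078), np.float64(-0.161)), (np.float64(-0.075), np.float64(-0.207))]
190 [(np.float64(0.013), np.float64(-0.044)), (np.float64(0.034), np.float64(-0.085)), (np.float64(0.064), np.float64(-0.12)), (np.float64(0.1), np.float64(-0.148)), (np.float64(0.141), np.float64(-0.169))]
250 [(np.float64(0.045), np.float64(-0.011)), (np.float64(0.091), np.float64(-0.013)), (np.float64(0.136), np.float64(-0.005)), (np.float64(0.179), np.float64(0.012)), (np.float64(0.217), np.float64(0.038))]
310 [(np.float64(0.032), np.float64(0.033)), (np.float64(0.056), np.float64(0.072)), (np.float64(0.072), np.float64(0.115)), (np.float64(0.078), np.float64(0.161)), (np.float64(0.075), np.float64(0.207))]
```

```bash
python3 -m inch '[{"claw":-1,"travel":[0.032,0.033,0],"turn":0},{"claw":-1,"travel":[0.056,0.072,0],"turn":0},{"claw":-1,"travel":[0.072,0.115,0],"turn":0},{"claw":-1,"travel":[0.078,0.161,0],"turn":0},{"claw":-1,"travel":[0.075,0.207,0],"turn":0}]'| grep -E "clock|pos|cont"
python3 -c "
from h import *
look()"
python3 -m inch '[{"claw":-1,"travel":[-0.013,0.044,0],"turn":0},{"claw":-1,"travel":[-0.034,0.085,0],"turn":0},{"claw":-1,"travel":[-0.064,0.12,0],"turn":0},{"claw":-1,"travel":[-0.1,0.148,0],"turn":0},{"claw":-1,"travel":[-0.141,0.169,0],"turn":0}]'| grep -E "clock|pos|cont"
python3 -c "
from h import *
look()"
```

```text
clock: 6.95
position: [0.5998, -0.0813, 0.0743]
contact_force: [-0.7, -2.0, 5.8]
top None
side 9 0.45409445215896455 0.04067523828466863
clock: 7.55
position: [0.5718, -0.0471, 0.0743]
contact_force: [1.5, -1.8, 5.5]
top None
```

```bash
python3 -m inch '[{"claw":-1,"travel":[-0.045,0.011,-0.002],"turn":0},{"claw":-1,"travel":[-0.091,0.013,-0.002],"turn":0},{"claw":-1,"travel":[-0.136,0.005,-0.002],"turn":0},{"claw":-1,"travel":[-0.179,-0.012,-0.002],"turn":0},{"claw":-1,"travel":[-0.217,-0.038,-0.002],"turn":0}]'| grep -E "clock|pos|cont"
python3 -c "
from h import *
look()"
python3 -m inch '[{"claw":-1,"travel":[-0.032,-0.033,0],"turn":0},{"claw":-1,"travel":[-0.056,-0.072,0],"turn":0},{"claw":-1,"travel":[-0.072,-0.115,0],"turn":0},{"claw":-1,"travel":[-0.078,-0.161,0],"turn":0},{"claw":-1,"travel":[-0.075,-0.207,0],"turn":0}]'| grep -E "clock|pos|cont"
python3 -c "
from h import *
look()"
```

```text
clock: 8.15
position: [0.5285, -0.0538, 0.0742]
contact_force: [2.4, 1.0, 6.8]
top None
clock: 8.75
position: [0.5121, -0.095, 0.0742]
contact_force: [-0.3, 2.2, 10.3]
top None
```

```bash
python3 -m inch '[{"claw":-1,"travel":[0.013,-0.044,0],"turn":0},{"claw":-1,"travel":[0.034,-0.085,0],"turn":0},{"claw":-1,"travel":[0.064,-0.12,0],"turn":0},{"claw":-1,"travel":[0.1,-0.148,0],"turn":0},{"claw":-1,"travel":[0.141,-0.169,0],"turn":0}]'| grep -E "clock|pos|cont"
python3 -c "
from h import *
look()"
python3 -m inch '[{"claw":-1,"travel":[0.045,-0.011,0],"turn":0},{"claw":-1,"travel":[0.091,-0.013,0],"turn":0},{"claw":-1,"travel":[0.136,-0.005,0],"turn":0},{"claw":-1,"travel":[0.179,0.012,0],"turn":0},{"claw":-1,"travel":[0.217,0.038,0],"turn":0}]'| grep -E "clock|pos|cont"
python3 -c "
from h import *
look()"
```

```text
clock: 9.35
position: [0.5399, -0.1292, 0.0742]
contact_force: [-1.8, 2.8, 11.1]
top None
clock: 9.95
position: [0.5837, -0.1226, 0.0742]
contact_force: [-1.8, -2.0, 9.3]
top None
```

The mark is hidden, so I'll lift off, back away and look.

```bash
python3 -m inch '[{"claw":-1,"travel":[0,0,0.2],"turn":0},{"claw":-1,"travel":[0,0,0.4],"turn":0},{"claw":-1,"travel":[0,-0.25,0.4],"turn":0},{"claw":-1,"travel":[0,-0.5,0.4],"turn":0},{"claw":-1,"travel":[0,-0.75,0.4],"turn":0}]'| grep -E "clock|pos|cont"
python3 -c "
from h import *
look()"
```

```text
clock: 10.55
position: [0.5829, -0.2726, 0.1529]
contact_force: [0.5, 1.1, -0.1]
top (np.int64(14), np.float64(-1.0558461257539449), np.float64(0.040931284106144245))
side 3 -1.0279793673906101 0.04085164727167413
```

The mark is at -1.05 rad, so the ring is at about 9.65 and has passed the pointer once. It needs 2.92 more. I'll go back and do 120°, then look again.

```bash
python3 -m inch '[{"claw":-1,"travel":[0,0.25,0],"turn":0},{"claw":-1,"travel":[0,0.5,0],"turn":0},{"claw":-1,"travel":[0,0.75,0],"turn":0},{"claw":-1,"travel":[0,0.75,0],"turn":0}]'| grep -E "clock|pos|cont"
python3 -m inch '[{"claw":-1,"travel":[0,0,-0.2],"turn":0},{"claw":-1,"travel":[0,0,-0.35],"turn":0},{"claw":-1,"travel":[0,0,-0.38],"turn":0},{"claw":-1,"travel":[0,0,-0.395],"turn":0},{"claw":-1,"travel":[0,0,-0.4],"turn":0}]'| grep -E "clock|pos|cont"
python3 -c "
from h import *
look()"
```

```text
clock: 11.05
position: [0.5814, -0.1146, 0.1522]
contact_force: [-0.4, -0.4, -0.8]
clock: 11.55
position: [0.5807, -0.1198, 0.0742]
contact_force: [-6.9, 5.1, 14.6]
top None
```

```bash
python3 -m inch '[{"claw":-1,"travel":[0.032,0.033,0.005],"turn":0},{"claw":-1,"travel":[0.056,0.072,0.005],"turn":0},{"claw":-1,"travel":[0.072,0.115,0.005],"turn":0},{"claw":-1,"travel":[0.078,0.161,0.005],"turn":0},{"claw":-1,"travel":[0.075,0.207,0.005],"turn":0}]'| grep -E "clock|pos|cont"
python3 -c "
from h import *
look()"
python3 -m inch '[{"claw":-1,"travel":[-0.013,0.044,0],"turn":0},{"claw":-1,"travel":[-0.034,0.085,0],"turn":0},{"claw":-1,"travel":[-0.064,0.12,0],"turn":0},{"claw":-1,"travel":[-0.1,0.148,0],"turn":0},{"claw":-1,"travel":[-0.141,0.169,0],"turn":0}]'| grep -E "clock|pos|cont"
python3 -m inch '[{"claw":-1,"travel":[0,0,0.2],"turn":0},{"claw":-1,"travel":[0,0,0.4],"turn":0},{"claw":-1,"travel":[0,-0.25,0.4],"turn":0},{"claw":-1,"travel":[0,-0.5,0.4],"turn":0},{"claw":-1,"travel":[0,-0.75,0.4],"turn":0}]'| grep -E "clock|pos|cont"
python3 -m inch '[{"claw":-1,"travel":[0,-0.25,0],"turn":0},{"claw":-1,"travel":[0,-0.5,0],"turn":0},{"claw":-1,"travel":[0,-0.5,0],"turn":0}]'| grep -E "clock|pos|cont"
python3 -c "
from h import *
look()"
```

```text
clock: 12.15
position: [0.5992, -0.08, 0.0743]
contact_force: [0.4, -2.1, 5.4]
top None
clock: 12.75
position: [0.5705, -0.0457, 0.0743]
contact_force: [1.1, -1.5, 4.6]
clock: 13.25
position: [0.5689, -0.1957, 0.1533]
contact_force: [1.3, -0.6, -0.5]
clock: 13.55
position: [0.5689, -0.3016, 0.1521]
contact_force: [0.1, 0.4, -1.0]
top (np.int64(17), np.float64(0.49275734515662406), np.float64(0.040966742226850934))
side 6 0.5004656585275427 0.04162252412491722
```

The mark is at 0.495 and the pointer at 1.865, so 1.37 rad (78°) is left. The ring can't outrun the finger, so I'll go back, do an 84° arc and look.

```bash
python3 -m inch '[{"claw":-1,"travel":[0,0.25,0],"turn":0},{"claw":-1,"travel":[0,0.5,0],"turn":0},{"claw":-1,"travel":[0,0.75,0],"turn":0},{"claw":-1,"travel":[0,1,0],"turn":0},{"claw":-1,"travel":[0,1,0],"turn":0}]'| grep -E "clock|pos|cont"
python3 -m inch '[{"claw":-1,"travel":[0,0.25,0],"turn":0},{"claw":-1,"travel":[0,0.25,0],"turn":0},{"claw":-1,"travel":[0,0.25,-0.1],"turn":0},{"claw":-1,"travel":[0,0.25,-0.2],"turn":0}]'| grep -E "clock|pos|cont"
```

```text
clock: 14.15
position: [0.5673, -0.0872, 0.1533]
contact_force: [0.4, -0.2, -0.1]
clock: 14.55
position: [0.5692, -0.0446, 0.1136]
contact_force: [-0.8, -0.3, 0.2]
```

```bash
python3 -m inch '[{"claw":-1,"travel":[0,0,-0.12],"turn":0},{"claw":-1,"travel":[0,0,-0.18],"turn":0},{"claw":-1,"travel":[0,0,-0.195],"turn":0},{"claw":-1,"travel":[0,0,-0.202],"turn":0}]'| grep -E "clock|pos|cont"
python3 -m inch '[{"claw":-1,"travel":[-0.045,0.011,0],"turn":0},{"claw":-1,"travel":[-0.091,0.013,0],"turn":0},{"claw":-1,"travel":[-0.136,0.005,0],"turn":0},{"claw":-1,"travel":[-0.179,-0.012,0],"turn":0},{"claw":-1,"travel":[-0.217,-0.038,0],"turn":0}]'| grep -E "clock|pos|cont"
python3 -m inch '[{"claw":-1,"travel":[-0.032,-0.033,0],"turn":0},{"claw":-1,"travel":[-0.056,-0.072,0],"turn":0},{"claw":-1,"travel":[-0.056,-0.072,0],"turn":0}]'| grep -E "clock|pos|cont"
python3 -m inch '[{"claw":-1,"travel":[0,0,0.2],"turn":0},{"claw":-1,"travel":[0,0,0.4],"turn":0},{"claw":-1,"travel":[0,-0.25,0.4],"turn":0},{"claw":-1,"travel":[0,-0.5,0.4],"turn":0},{"claw":-1,"travel":[0,-0.75,0.4],"turn":0}]'| grep -E "clock|pos|cont"
python3 -m inch '[{"claw":-1,"travel":[0,-0.25,0],"turn":0},{"claw":-1,"travel":[0,-0.5,0],"turn":0},{"claw":-1,"travel":[0,-0.5,0],"turn":0}]'| grep -E "clock|pos|cont"
python3 -c "
from h import *
look()"
```

```text
clock: 14.95
position: [0.5695, -0.0456, 0.0742]
contact_force: [-1.5, 0.9, 10.8]
clock: 15.45
position: [0.5264, -0.0538, 0.0743]
contact_force: [2.1, 1.4, 6.1]
clock: 15.75
position: [0.514, -0.0691, 0.0742]
contact_force: [0.2, -1.3, 8.2]
clock: 16.25
position: [0.5133, -0.2188, 0.1532]
contact_force: [0.5, 0.3, -0.6]
clock: 16.55
position: [0.5134, -0.3244, 0.1521]
contact_force: [0.4, 1.2, -0.3]
top (np.int64(15), np.float64(1.5874005203641044), np.float64(0.041138451717739125))
side 9 1.5877158239809035 0.03937398742143852
```

The mark is at 1.588, 0.28 rad short of the pointer. One more nudge of about 20° should bring it home.

```bash
python3 -m inch '[{"claw":-1,"travel":[0,0.25,0],"turn":0},{"claw":-1,"travel":[0,0.5,0],"turn":0},{"claw":-1,"travel":[0,0.75,0],"turn":0},{"claw":-1,"travel":[0,1,0],"turn":0},{"claw":-1,"travel":[0,1,0],"turn":0}]'| grep -E "clock|pos|cont"
python3 -m inch '[{"claw":-1,"travel":[0,0.25,0],"turn":0},{"claw":-1,"travel":[0,0.25,0],"turn":0},{"claw":-1,"travel":[0,0.25,-0.1],"turn":0},{"claw":-1,"travel":[0,0.25,-0.2],"turn":0},{"claw":-1,"travel":[0,0.25,-0.2],"turn":0}]'| grep -E "clock|pos|cont"
python3 -m inch '[{"claw":-1,"travel":[0,0,-0.12],"turn":0},{"claw":-1,"travel":[0,0,-0.18],"turn":0},{"claw":-1,"travel":[0,0,-0.195],"turn":0},{"claw":-1,"travel":[0,0,-0.2],"turn":0}]'| grep -E "clock|pos|cont"
python3 -m inch '[{"claw":-1,"travel":[-0.008,-0.017,0],"turn":0},{"claw":-1,"travel":[-0.014,-0.036,0],"turn":0},{"claw":-1,"travel":[-0.018,-0.054,0],"turn":0},{"claw":-1,"travel":[-0.021,-0.074,0],"turn":0},{"claw":-1,"travel":[-0.021,-0.074,0],"turn":0}]'| grep -E "clock|pos|cont"
python3 -m inch '[{"claw":-1,"travel":[0,0,0.2],"turn":0},{"claw":-1,"travel":[0,0,0.4],"turn":0},{"claw":-1,"travel":[0,-0.25,0.4],"turn":0},{"claw":-1,"travel":[0,-0.5,0.4],"turn":0},{"claw":-1,"travel":[0,-0.75,0.4],"turn":0}]'| grep -E "clock|pos|cont"
python3 -m inch '[{"claw":-1,"travel":[0,-0.25,0],"turn":0},{"claw":-1,"travel":[0,-0.5,0],"turn":0},{"claw":-1,"travel":[0,-0.5,0],"turn":0}]'| grep -E "clock|pos|cont"
python3 -c "
from h import *
look()
im=imaging.get_image('top');cv2.imwrite('pics/fin.png',cv2.resize(im[120:260,300:480,::-1],None,fx=4,fy=4,interpolation=0))"
```

```text
clock: 17.15
position: [0.512, -0.1101, 0.1529]
contact_force: [-0.8, -1.2, -0.1]
clock: 17.65
position: [0.5117, -0.067, 0.1109]
contact_force: [-0.5, 0.7, 0.2]
clock: 18.05
position: [0.5135, -0.068, 0.0741]
contact_force: [-5.0, 1.1, 10.8]
clock: 18.55
position: [0.5113, -0.0839, 0.0743]
contact_force: [-0.3, 0.9, 6.1]
clock: 19.05
position: [0.511, -0.2351, 0.154]
contact_force: [2.0, 0.3, -0.2]
clock: 19.35
position: [0.5107, -0.3409, 0.1529]
contact_force: [0.3, 0.6, 1.3]
top (np.int64(15), np.float64(1.8758648694706568), np.float64(0.041456019464031615))
side 10 1.8526195180798442 0.039993319758794256
```

View pics/fin.png

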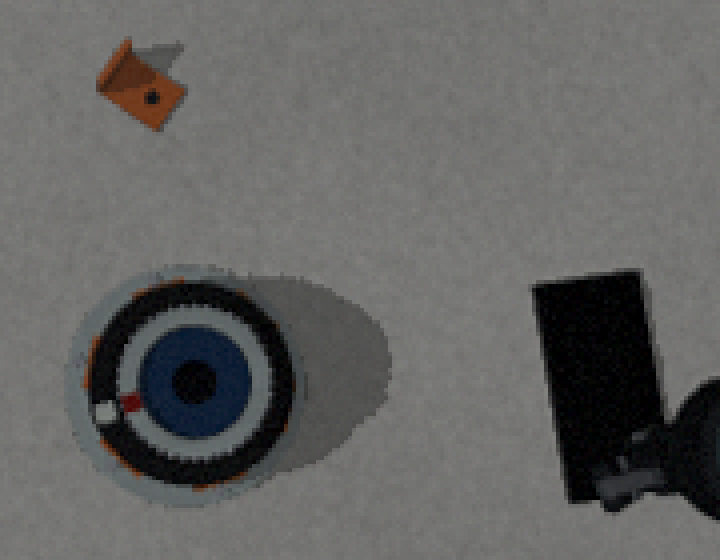

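The red mark at about (132,402) lines up with the white pointer at about (106,411). The bracket and phone haven't moved, and the arm is high and clear of everything. I'll hand the job in.

```bash
python3 -c "
from rig import ticket
print(ticket.sign_off())"
```

```text
the job is handed in; nothing more can be done
None
```

I handed the job in with the red mark at the white pointer for the second time, within about 0.02 rad by the camera; I turned the ring by pressing a fingertip on its flat top face instead of its knurled side, the finger never reached down to the lens, the phone and bracket look unmoved, the screwdriver was never approached (I did not check it again), and the arm finished clear at about 19 s.

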